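Nutmeg sample under the magnifier with sprung tongs

ROBOT

A 7-joint arm with a two-finger parallel gripper is mounted at the origin on the work surface. World frame = base frame: x ahead of the robot, y to its left, z up, the work surface at z = 0. Lengths are in m, angles in rad, forces in N, time in s.
With the tool pointing down it reaches from about 0.35 to 0.775 m from the base axis. Payload 3.1 kg.
Tool frame: the origin (TCP) lies between the finger pads; the fingertips stand 19 mm ahead of it and the grasp point (between the pads) is the TCP (robot.tips_ahead is the distance from the TCP to the fingertips, in m); z points along the fingers, y is the line along which they close (so a half turn about z gives the same grasp; the last joint's range is limited). The gripper opens to 85 mm and grips with 20 to 120 N. Pads are 22 mm wide; open, the fingers measure 114 mm over their backs; the gripper's body (76 mm by 85 mm) begins 54 mm behind the grasp point. The pads swing forward as they close: fully open they stand 13 mm farther back than shut.
Start: joints at [-1.148, 0.311, 0.014, 1.512, -0.004, 1.319, -0.027], TCP at [0.247, 0.492, 0.227] pointing down, gripper open.
Joint ranges: [-2.7, 2.7], [-0.3, 1.91], [-1.27, 1.3], [0.12, 2.57], [-1.44, 4.58], [0.2, 2.03], [-3.05, 3.05]. Speed limits (rad/s): [2.79, 2.79, 3.14, 3.14, 3.14, 3.14, 3.14].

INTERFACE

Orientations are given as [roll, pitch, yaw] about the fixed x, y, z axes, in that order (R = Rz(yaw) Ry(pitch) Rx(roll)).
In Python, from rig import robot gives the robot as it stands. The module is installed in compiled form; this text tells all that it offers.
- The arm moves only by the shell command python3 -m inch 'ROWS' [OPENING] [FORCE]. ROWS is a JSON object of lists of equal length, an entry for each row: "offset": the shift along the tool's x, y, z in cm, a list of three; "delta_rot": the turn, a rotation vector about the tool's x, y, z in degrees, a list of three. In form: {"offset": [[dx, dy, dz], ...], "delta_rot": [[rx, ry, rz], ...]}. A call has 1 to 8 rows; each row shifts and turns the commanded pose from where the row before left it, along the tool's axes as they then stand; what a row does not reach is not made up. A row lasts 1/8 s, in which the tool goes at most 62.5 mm and 10.7 degrees, less where a joint would pass 70% of its speed; a pose out of reach is approached as far as the arm can. A call is refused whole if a number of a shift passes 6.25 or a number of a turn 10.7, either way. A call with a gripper value outside its range is refused whole. OPENING is the closure, from 0 (fully open) to 1 (shut), set as the call begins (- or left out, the last holds). The fingers move at their own pace and stop on an object; FORCE is the grip in N (left out, the last holds). Time passes only in rows, so rows that do not move let the fingers close. It gives the time, the measured TCP pose, the force, the opening and the grip force at its end, in the units of the state.
- robot.sense(): the state, without advancing time (a new reading comes with each control period).
- robot.capture(name): name is "scene" or "top" or "wrist"; returns a dict with "frame" (420x560x3 uint8, red, green, blue), "intrinsics" (3x3 intrinsics, pixels), "distortion" ([k1, k2, p1, p2, k3] as OpenCV has them; the pictures are not rectified), "R" (3x3) and "t" (3): a world point X has camera coordinates R X + t. Camera axes: x right, y down, z forward; pixel columns grow to the right and rows downward; lengths in m; the calibration is good to about 2 mm. A picture is of the moment at which its call begins. There is no depth.
- robot.finish_job(): hands the job in; it is judged then, once.
Trained networks look in a picture, given as the dict that the camera call returned (one of the last four; its "shot" number tells which), for a name from the list of things; names that differ only in an ending like _2 or _b are one class to them, and where a whole thing is asked for, a point or a joint stands for the part that bears it (a point fixed in the world has none). Each returns a list of dicts, best first, with "p" (0 to 1); they miss things now and then, are a little off and sometimes report something else, mostly with a low value. They report only what shows in the picture. A call takes as long as a camera call. They do not tell look-alikes from the thing itself.
- robot.recognise(picture, name): "position" ([x, y, z] in m, in world coordinates, good to about 4 mm: the middle of the surface that is visible of it).
The state is a dict: "time_s": time; "qpos": joint angles; "qvel": joint speeds; "joint_torque": joint torques, N m; "tcp_pos": TCP position; "tool_rot": TCP orientation; "contact_force": force on the tool from outside, world axes, zero at the start; "ft_torque": the same for the moment, N m; "grip_width": opening from 0.0 (shut) to 1.0 (fully open); "gripper_force": force on a finger pad.
Only numpy, scipy, OpenCV 4.12 (cv2) and the standard library are available. Lean on these libraries where they do the work, as an engineer would, in place of code of your own. Each camera call takes 0.05 s, during which the arm holds its last target. There are 200 camera calls.

TASK

Using the sprung tongs from their holder, gently pick the small nutmeg off the sample board and set it down, not drop it, in the white dish under the magnifier lens, then stand the tongs back in their holder, tips down. Do not touch the nutmeg with the fingers or crack it, do not bump the lens, and leave the two big nutmegs and everything else where they are.

Things in the scene. Friction and masses are not known exactly. Their poses are not given: they have to be found in the camera images.
- tongs_grip (a point): Plain steel sprung tongs, 118 long, 60 g, standing on their tips in the holder, bow (closed end) on top. The point: midway between the two arms, 78 above the tip ends, 40 below the bow's top; grip here across both arms. z from tips to bow, y from arm to arm (squeeze along y; same either way round). Arms: flat strips 3.6 thick, 18 wide, 13 wide in the lowest 41, straight below 97, bent in above to a bow 22 wide, splayed 3 degrees.
- tongs: The same tongs: origin midway between the tip ends, axes as tongs_grip. Open: 38 to 40 mm over the outsides around the grip point, 40 mm between the tips. A grip of 4 N there starts to close them; about 5 N closes them onto the small nutmeg at about 34 mm, then they resist firmly; 1 mm off that width takes 3 mm off the tip gap. Let out to 37 mm the tips spring open and the tongs stay held; past 39 they may drop.
- holder_in (a point): Dark wooden tongs holder, fixed: an open-topped rectangular pot, inside 26 mm (x) by 64 mm (y), 34 mm deep, rim 39 mm above the table, walls 5 mm, on a foot plate 76 x 114 x 4 mm. The point is the centre of its inner floor; y along the long side, z up. The tongs stand with their arms spread along y.
- small_nut_center (a point): The small nutmeg: brown, egg-shaped, 22 mm thick and 26 mm long, about 12 g, standing on end in one of the board's three hollows (any of them), so 22 mm across in every level direction. The point is its centre, 10 mm above the board's top. It cracks if anything presses on it with more than 20 N.
- big_nut_a_center (a point): A big nutmeg, 27 mm thick and 33 mm long, standing on end in another hollow; the point is its centre.
- big_nut_b_center (a point): The other big nutmeg, same size; the point is its centre.
- board: Light wooden sample board, fixed, 80 (x) x 190 (y) x 20 mm high, with three square hollows 15 mm wide, 6 mm deep, in a row along its y axis at -60, 0 and +60 mm. Origin at the centre of its underside.
- dish (a point): Shallow round white dish, fixed on the magnifier's grey base plate (175 x 120 x 12 mm) straight under the lens: inside 72 to 78 mm wide, rim 6 mm above its floor. The point is the centre of its inner floor, 16 mm above the table. The lens post (16 mm thick) stands 90 mm from it along this point's +x, so +x is the far side; the robot's side is open.
- lens_center (a point): The magnifier's round glass lens in a black frame, fixed level over the dish: 114 mm wide with its frame, 8 mm thick. The point is the centre of its underside, 179 mm above the dish floor. It blocks a hand coming straight down; leaning the tool back about 40 degrees towards the robot clears it.
- weight: Bystander: brass scale weight, 38 wide, 48 high mm. Origin at the centre of its underside.
- spool: Bystander: upright cardboard twine spool, 48 wide, 50 high mm. Origin at the centre of its underside.
- tape: Bystander: roll of tape lying flat, 84 wide, 24 high mm. Origin at the centre of its underside.
- can: Bystander: tin can, 66 wide, 80 high mm. Origin at the centre of its underside.
- calculator: Bystander: flat black calculator, 130 x 75 x 16 mm. Origin at the centre of its underside.
- lens: The same lens; same point as lens_center.
- small_nut: The small nutmeg again; origin at the bottom end on which it stands at the start.
Not all that is in view belongs to the job. Of the things that look like the tongs, the smallest one is meant.

How it is judged:
On the way, in this order (a step that is already met when the one before it is completed fails the run):
1. the tongs are lifted clear of the holder (tips over 50 mm above its floor) (z of tongs in the frame of holder_in above 0.05 m), for 0.1 s.
2. the small nutmeg is held in the tongs, lifted over 30 mm (z of small_nut_center in the frame of board above 0.06 m and contact force between small_nut and tongs above 0.3 N), for 0.2 s.
3. the small nutmeg, still in the tongs, is low in the dish (centre within 33 mm of its centre, under 28 mm above its floor) (horizontal distance between small_nut_center and dish below 0.033 m and z of small_nut_center in the frame of dish below 0.028 m and contact force between small_nut and tongs above 0.3 N), for 0.1 s.
At the end, for the whole second after the job is handed in: The small nutmeg lies at rest in the dish (centre within 33 mm of the dish's centre and under 20 mm above its floor), clear of the tongs; the tongs stand at rest in the holder, tips down (tip end within 30 mm of the holder's centre and 15 mm of its floor, leaning under 0.5 rad) (horizontal distance between small_nut_center and dish below 0.033 m and z of small_nut_center in the frame of dish below 0.02 m and linear speed of each of small_nut, tongs below 0.03 m/s and contact force between small_nut and tongs below 0.05 N and horizontal distance between tongs and holder_in below 0.03 m and z of tongs in the frame of holder_in below 0.015 m and angle between tongs's own z axis and vertical below 0.5 rad); the robot touches nothing.
It fails at once if the small nutmeg is pressed with more than 20 N (contact force between small_nut and anything else above 20 N).
It fails at once if the fingers or arm touch the small nutmeg (contact force between small_nut and the fingers above 0.3 N or contact force between small_nut and the arm above 0.3 N).
It fails at once if the lens is bumped (over 4 N) (contact force between lens and anything else above 4 N).
It fails at once if a big nutmeg is moved over 15 mm (distance of any of big_nut_a_center, big_nut_b_center from where it was at the start of the episode above 0.015 m).
It fails at once if a bystander is moved over 30 mm (distance of any of weight, spool, tape, can, calculator from where it was at the start of the episode above 0.03 m).
It also fails if it takes over 67 s, if anything falls off the work surface, if the arm or the gripper's body presses on something with over 40 N, if the wrist force passes 120 N, or if a joint passes its speed limit or range.

## Working session

There is one attempt and no reset: what is moved stays moved. The work goes in short steps, Python scripts to look and compute and a shell command to move; the robot and the scene stay as the last step left them, time stands still between calls to the robot, and variables do not carry over. Pictures are saved under pics/ and viewed, at most 13 in all, crops included, and the job is handed in when it is done.

```bash
mkdir -p pics
cat > h.py <<'E'
from rig import robot
import cv2, numpy as np
from scipy.spatial.transform import Rotation as Ro
def save(c,n): cv2.imwrite('pics/'+n,c['frame'][:,:,::-1])
def px(c,X):
    r=cv2.Rodrigues(np.array(c['R']))[0]
    return cv2.projectPoints(np.array([X],float),r,np.array(c['t'],float),np.array(c['intrinsics']),np.array(c['distortion']))[0].ravel()
def ray(c,u,z):
    p=cv2.undistortPoints(np.array([[u]],float),np.array(c['intrinsics']),np.array(c['distortion'])).ravel()
    R=np.array(c['R']);d=R.T@[p[0],p[1],1];o=-R.T@np.array(c['t'])
    return o+d*(z-o[2])/d[2]
E
python3 - <<'E'
from h import *
for n in ['scene','top']:
    c=robot.capture(n); save(c,n+'0.png'); print(n)
    for k in ['tongs','tongs_grip','holder_in','small_nut_center','big_nut_a_center','board','dish','lens_center','weight','spool','tape','can','calculator']:
        for r in robot.recognise(c,k)[:4]:
            if r['p']>.15: print(k,round(r['p'],2),np.round(r['position'],3),px(c,r['position']).astype(int))
print(robot.sense())
E
```

```text
scene
tongs 0.92 [ 0.352 -0.337  0.098] [262 110]
tongs 0.81 [ 0.626 -0.233  0.105] [194 174]
tongs 0.75 [ 0.5   -0.308  0.089] [222 141]
tongs_grip 0.83 [ 0.35  -0.331  0.101] [264 110]
tongs_grip 0.73 [ 0.497 -0.31   0.086] [222 141]
tongs_grip 0.66 [ 0.624 -0.227  0.101] [196 176]
holder_in 0.94 [ 0.505 -0.303  0.006] [224 166]
small_nut_center 0.45 [ 0.539 -0.082  0.035] [262 215]
big_nut_a_center 0.33 [0.53  0.314 0.205] [400 292]
board 0.95 [ 0.537 -0.022  0.021] [278 234]
board 0.41 [ 0.667 -0.133  0.028] [204 229]
dish 0.8 [0.545 0.317 0.014] [377 346]
dish 0.2 [ 0.496 -0.31   0.084] [223 141]
lens_center 0.66 [0.531 0.317 0.203] [401 294]
weight 0.68 [ 0.666 -0.135  0.026] [205 229]
spool 0.78 [0.669 0.15  0.049] [277 312]
tape 0.73 [ 0.354 -0.134  0.022] [307 173]
can 0.62 [0.713 0.006 0.072] [218 269]
can 0.59 [0.53  0.317 0.204] [401 294]
calculator 0.59 [0.53  0.319 0.205] [402 294]
top
tongs 0.66 [ 0.603 -0.234  0.137] [390 180]
tongs 0.59 [ 0.492 -0.314  0.106] [424 231]
tongs_grip 0.81 [ 0.343 -0.34   0.143] [443 299]
tongs_grip 0.76 [ 0.494 -0.313  0.106] [423 230]
t
[... 862 characters left out ...]
-1.1477022 ,  0.31089147,  0.01399494,  1.51147763, -0.00437655,
        1.31921745, -0.02715187]), 'qvel': array([-2.15297719e-03,  5.09719126e-04, -1.78838201e-05,  1.17520857e-03,
       -1.29844261e-03, -3.43331530e-04, -2.45298704e-04]), 'joint_torque': array([-1.80999355e-04, -3.79814887e+01,  1.45539986e-01, -2.30854189e+01,
        1.21764457e-02,  2.20210888e-03,  6.02564612e-06]), 'tcp_pos': array([0.24651727, 0.49168249, 0.22651757]), 'tool_rot': array([3.14155454e+00, 4.11900696e-05, 2.67693322e+00]), 'contact_force': array([-0.1173591 ,  0.47816849,  0.39162672]), 'ft_torque': array([-0.04667901, -0.02563486, -0.00524681]), 'gripper_force': 0.0, 'grip_width': 1.0001447158106551}
```

View images.

View pics/scene0.png

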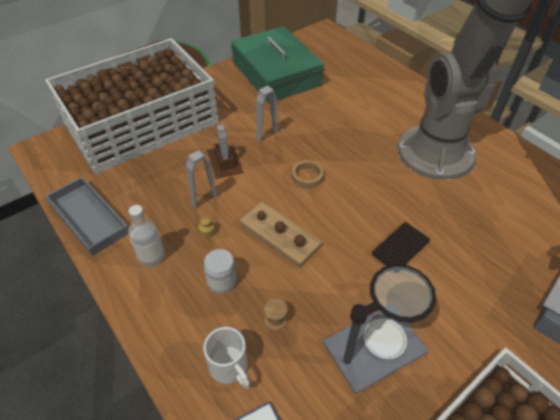

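View pics/top0.png

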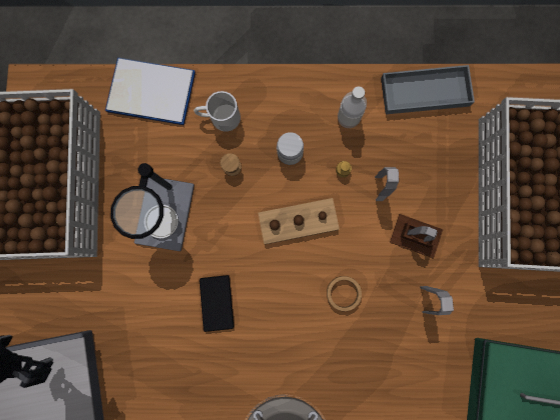

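Run:
```python
import cv2,numpy as np
t=cv2.imread('pics/top0.png')
def z(x,y,w,h,s):return cv2.resize(t[y:y+h,x:x+w],None,fx=s,fy=s,interpolation=cv2.INTER_CUBIC)
a=z(380,200,75,66,4.0)  # 300x264
b=z(250,190,100,60,4.0) #400x240
d=z(100,155,110,110,4.0) #440x440
o=np.zeros((600,800,3),np.uint8)
o[:264,:300]=a;o[:240,350:750]=b
s=cv2.imread('pics/scene0.png')
t=s
e=z(195,115,60,70,4.5)
o[270:270+315,:270]=e
t=cv2.imread('pics/top0.png')
d=z(105,160,95,95,3.5)
o[260:260+d.shape[0],350:350+d.shape[1]]=d
cv2.imwrite('pics/mos.png',o)
```

```text
(no output)
```

View pics/mos.png

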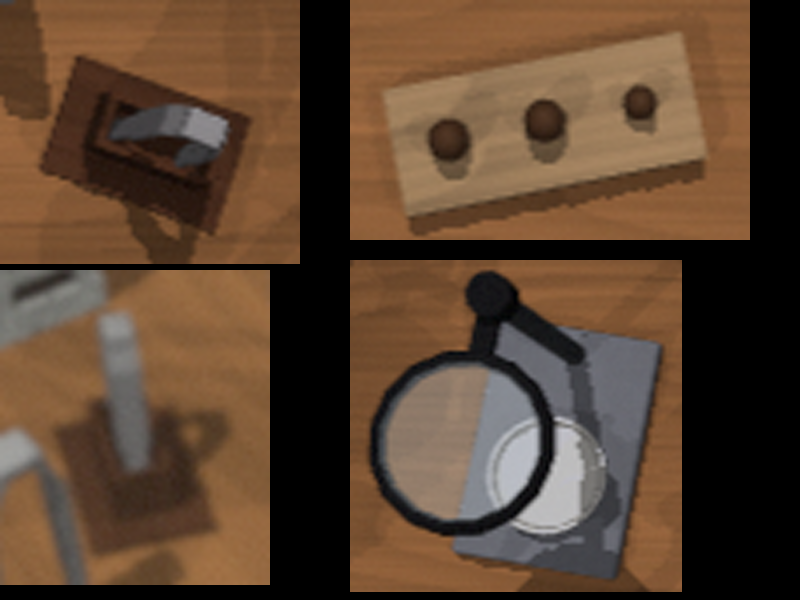

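Run:
```python
from h import *
c=robot.capture('top')
g=lambda u,ox,oy,s,X,Y,z: ray(c,[(u[0]-X)/s+ox,(u[1]-Y)/s+oy],z)
def rect(ps,*a):
    P=np.array([g(p,*a) for p in ps]);print(np.round(P,4),'mean',P.mean(0).round(4))
    for i in range(4):
        d=P[(i+1)%4]-P[i];print(np.linalg.norm(d).round(4),np.degrees(np.arctan2(d[1],d[0])).round(1))
print('holder');rect([(78,57),(250,118),(215,235),(42,172)],380,200,4,0,0,.004)
print('board');rect([(383,90),(683,33),(706,160),(408,215)],250,190,4,350,0,.02)
for n,u,z in [('small',(640,102),.034),('bigm',(545,120),.036),('bigl',(449,139),.036)]: print(n,g(u,250,190,4,350,0,z).round(4))
print('dish',g((546,475),105,160,3.5,350,260,.022)); print('lens',g((462,444),105,160,3.5,350,260,.199))
a,b,d=[g(p,105,160,3.5,350,260,.012) for p in [(662,344),(617,578),(455,552)]];print('base',a,b,d,b-a,d-b)
print('bow',g((196,128),380,200,4,0,0,.123))
```

```text
holder
[[ 0.5436 -0.2846  0.004 ]
 [ 0.5056 -0.3904  0.004 ]
 [ 0.4328 -0.3658  0.004 ]
 [ 0.4713 -0.2602  0.004 ]] mean [ 0.4883 -0.3252  0.004 ]
0.1124 -109.8
0.0768 161.3
0.1125 70.0
0.0763 -18.7
board
[[ 0.5448  0.0699  0.02  ]
 [ 0.5813 -0.1172  0.02  ]
 [ 0.5019 -0.1306  0.02  ]
 [ 0.467   0.0535  0.02  ]] mean [ 0.5237 -0.0311  0.02  ]
0.1906 -78.9
0.0806 -170.4
0.1873 100.7
0.0795 11.9
small [ 0.5361 -0.089   0.034 ]
bigm [ 0.5246 -0.0307  0.036 ]
bigl [0.5127 0.028  0.036 ]
dish [0.52123228 0.31206414 0.022     ]
lens [0.52106962 0.31241593 0.199     ]
base [0.61816807 0.23434472 0.012     ] [0.44880577 0.26113382 0.012     ] [0.46674012 0.37795879 0.012     ] [-0.1693623  0.0267891  0.       ] [0.01793435 0.11682497 0.        ]
bow [ 0.4891997  -0.31967799  0.123     ]
```

```bash
R='' ; python3 -m inch '{"offset":[[-3.63,-3.89,0],[-3.63,-3.89,0],[-3.63,-3.89,0],[-3.63,-3.89,0],[-3.63,-3.89,0],[-3.63,-3.89,0],[-3.63,-3.89,0],[-3.63,-3.89,0]],"delta_rot":[[0,0,0],[0,0,0],[0,0,0],[0,0,0],[0,0,0],[0,0,0],[0,0,0],[0,0,0]]}' 0.25 20
python3 -m inch '{"offset":[[-3.63,-3.89,0],[-3.63,-3.89,0],[-3.63,-3.89,0],[-3.63,-3.89,0],[-3.63,-3.89,0],[-3.63,-3.89,0],[-3.63,-3.89,0],[-3.63,-3.89,0]],"delta_rot":[[0,0,0],[0,0,0],[0,0,0],[0,0,0],[0,0,0],[0,0,0],[0,0,0],[0,0,0]]}'
python3 -m inch '{"offset":[[0,0,0],[0,0,0],[0,0,0],[0,0,0],[0,0,0],[0,0,0],[0,0,0],[0,0,0]],"delta_rot":[[0,0,10.6],[0,0,10.6],[0,0,10.6],[0,0,10.6],[0,0,10.6],[0,0,10.6],[0,0,10.6],[0,0,10.6]]}'
python3 -m inch '{"offset":[[0,0,0],[0,0,0],[0,0,0],[0,0,0],[0,0,0],[0,0,0],[0,0,0],[0,0,0]],"delta_rot":[[0,0,10.6],[0,0,10.6],[0,0,10.6],[0,0,10.6],[0,0,10.6],[0,0,10.6],[0,0,10.6],[0,0,10.6]]}'
```

```text
time_s: 2.45
tcp_pos: [0.3671, 0.0817, 0.2269]
tool_rot: [3.14, 0.001, 2.677]
contact_force: [1.1, 0.6, -0.0]
grip_width: 0.749
gripper_force: 0.0
time_s: 3.45
tcp_pos: [0.4877, -0.3262, 0.2264]
tool_rot: [3.141, 0.0, 2.678]
contact_force: [0.4, 0.1, 0.1]
grip_width: 0.751
gripper_force: 0.0
time_s: 4.45
tcp_pos: [0.487, -0.3247, 0.2264]
tool_rot: [3.142, -0.0, 1.191]
contact_force: [0.4, -0.6, 0.7]
grip_width: 0.751
gripper_force: 0.0
time_s: 5.45
tcp_pos: [0.4871, -0.3247, 0.2264]
tool_rot: [-3.141, 0.0, -0.288]
contact_force: [0.4, 0.3, 0.9]
grip_width: 0.749
gripper_force: 0.0
```

Run:
```python
from h import *
c=robot.capture('wrist'); save(c,'w1.png')
R=np.array(c['R']);print('cam',-R.T@np.array(c['t']),R.T[:,2])
for k in ['tongs_grip','tongs','holder_in']:
    for r in robot.recognise(c,k)[:3]: print(k,round(r['p'],2),np.round(r['position'],3),px(c,r['position']).astype(int))
for z in (.005,.083,.123): print(px(c,[.4883,-.3252,z]))
```

```text
cam [ 0.5644367  -0.34792939  0.37397161] [-0.30089782  0.09030242 -0.94937136]
tongs_grip 0.69 [ 0.358 -0.338  0.122] [332 316]
tongs_grip 0.64 [ 0.492 -0.325  0.123] [281 199]
tongs_grip 0.59 [ 0.608 -0.234  0.148] [113  95]
tongs 0.79 [ 0.364 -0.337  0.127] [330 315]
tongs 0.73 [ 0.49  -0.322  0.118] [279 200]
tongs 0.6 [ 0.609 -0.237  0.145] [119  93]
holder_in 0.72 [ 0.5   -0.33   0.008] [284 165]
[283.36939368 174.51993049]
[283.3585411  190.88780412]
[283.35058988 202.85911521]
```

View pics/w1.png

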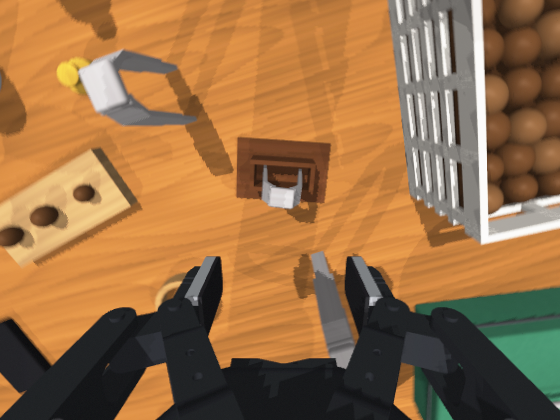

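Run:
```python
from h import *
c=robot.capture('wrist')
for u in [(281.5,197),(263,188),(299,188),(297,208),(266,207)]: print(ray(c,u,.123).round(4))
P=[ray(c,u,.004) for u in [(239,138),(330,143)]];print(P)
s=robot.sense()
R=Ro.from_euler('xyz',s['tool_rot']).as_matrix();print((R.T@(np.array([.4885,-.325,.083])-s['tcp_pos'])*100).round(2))
```

```text
[ 0.4938 -0.3253  0.123 ]
[ 0.506  -0.3121  0.123 ]
[ 0.4974 -0.3421  0.123 ]
[ 0.4802 -0.3356  0.123 ]
[ 0.4887 -0.3095  0.123 ]
[array([ 0.54631908, -0.28600519,  0.004     ]), array([ 0.50985295, -0.39085377,  0.004     ])]
[ 0.16 -0.03 14.34]
```

```bash
python3 -m inch '{"offset":[[0.4,-0.08,0],[0,0,3],[0,0,3],[0,0,3],[0,0,2.4],[0,0,2],[0,0,1],[0,0,0]],"delta_rot":[[0,0,2.7],[0,0,0],[0,0,0],[0,0,0],[0,0,0],[0,0,0],[0,0,0],[0,0,0]]}'
python3 -m inch '{"offset":[[0,0,0],[0,0,0],[0,0,0],[0,0,0]],"delta_rot":[[0,0,0],[0,0,0],[0,0,0],[0,0,0]]}' 0.53 20
python3 -m inch '{"offset":[[0,0,0],[0,0,0],[0,0,0]],"delta_rot":[[0,0,0],[0,0,0],[0,0,0]]}' 0.56 20
python3 -m inch '{"offset":[[0,0,0],[0,0,0]],"delta_rot":[[0,0,0],[0,0,0]]}' 0.57 20
python3 - <<'E'
from h import *
c=robot.capture('wrist'); save(c,'w2.png')
E
```

```text
time_s: 6.7
tcp_pos: [0.4907, -0.3252, 0.0822]
tool_rot: [-3.141, 0.001, -0.33]
contact_force: [-0.4, -0.5, 0.4]
grip_width: 0.754
gripper_force: 0.0
time_s: 7.2
tcp_pos: [0.491, -0.3254, 0.0828]
tool_rot: [3.142, -0.0, -0.33]
contact_force: [0.5, 0.3, 0.2]
grip_width: 0.47
gripper_force: 0.0
time_s: 7.58
tcp_pos: [0.4909, -0.3254, 0.0826]
tool_rot: [3.142, -0.0, -0.33]
contact_force: [0.6, 1.0, 1.6]
grip_width: 0.444
gripper_force: 1.2
time_s: 7.82
tcp_pos: [0.4908, -0.3257, 0.0827]
tool_rot: [3.141, -0.0, -0.33]
contact_force: [0.3, 0.1, 1.5]
grip_width: 0.431
gripper_force: 6.7
```

View pics/w2.png

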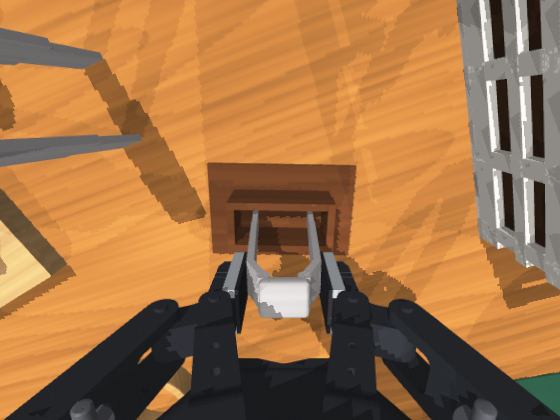

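```bash
python3 -m inch '{"offset":[[0,0,-1],[0,0,-2],[0,0,-3],[0,0,-3],[0,0,-3],[0,0,-2],[0,0,-1],[0,0,0]],"delta_rot":[[0,0,0],[0,0,0],[0,0,0],[0,0,0],[0,0,0],[0,0,0],[0,0,0],[0,0,0]]}'
python3 -m inch '{"offset":[[0,0,0],[0,0,0],[0,0,0],[0,0,0]],"delta_rot":[[0,0,-7.3],[0,0,-7.3],[0,0,-7.3],[0,0,-7.3]]}'
python3 - <<'E'
from h import *
s=robot.sense()
R=Ro.from_euler('xyz',s['tool_rot']).as_matrix();print(s['tool_rot'],(R.T@(np.array([.5355,-.0895,.19])-s['tcp_pos'])*100).round(2))
E
```

```text
time_s: 8.88
tcp_pos: [0.4909, -0.3255, 0.2328]
tool_rot: [-3.142, -0.001, -0.33]
contact_force: [-0.6, 0.4, -1.2]
grip_width: 0.433
gripper_force: 6.1
time_s: 9.38
tcp_pos: [0.4903, -0.3246, 0.2308]
tool_rot: [-3.139, 0.002, 0.183]
contact_force: [-0.5, 0.6, -0.9]
grip_width: 0.435
gripper_force: 6.1
[-3.13945751e+00  2.13892973e-03  1.83377010e-01] [  8.74 -22.28   4.11]
```

```bash
python3 -m inch '{"offset":[[0.8,-2,0],[1.4,-3.6,0],[1.7,-4.4,0],[1.7,-4.4,0],[1.5,-3.9,0.6],[1.2,-2.8,1.3],[0.44,-1.18,1.6],[0,0,0.7]],"delta_rot":[[0,0,0],[0,0,0],[0,0,0],[0,0,0],[0,0,0],[0,0,0],[0,0,0],[0,0,0]]}'
python3 -m inch '{"offset":[[0,0,0]],"delta_rot":[[0,0,0]]}'
python3 - <<'E'
from h import *
c=robot.capture('wrist'); save(c,'w3.png')
for k in ['small_nut_center','tongs','tongs_grip']:
    for r in robot.recognise(c,k)[:3]: print(k,round(r['p'],2),np.round(r['position'],3),px(c,r['position']).astype(int))
s=robot.sense();R=Ro.from_euler('xyz',s['tool_rot']).as_matrix();print(s['tcp_pos'])
for y in (-.02,.02): print('tip px',px(c,np.array(s['tcp_pos'])+R@[0,y,.078]))
print('nut',px(c,[.5355,-.0895,.03]))
E
```

```text
time_s: 10.38
tcp_pos: [0.536, -0.0898, 0.1884]
tool_rot: [-3.141, 0.003, 0.18]
contact_force: [-0.2, 1.3, 0.1]
grip_width: 0.428
gripper_force: 6.1
time_s: 10.5
tcp_pos: [0.5359, -0.0926, 0.1899]
tool_rot: [3.141, 0.002, 0.176]
contact_force: [-0.4, -0.1, -0.4]
grip_width: 0.433
gripper_force: 6.1
small_nut_center 0.9 [ 0.539 -0.087  0.043] [278 187]
tongs 0.87 [ 0.54  -0.088  0.224] [275 287]
tongs 0.69 [ 0.611 -0.222  0.151] [505 158]
tongs_grip 0.66 [ 0.613 -0.222  0.158] [514 156]
tongs_grip 0.62 [ 0.543 -0.092  0.227] [285 288]
[ 0.5371212  -0.09225476  0.19123368]
tip px [257.86083035 212.76652687]
tip px [308.09547685 212.68184714]
nut [280.12055123 187.56542896]
```

View pics/w3.png

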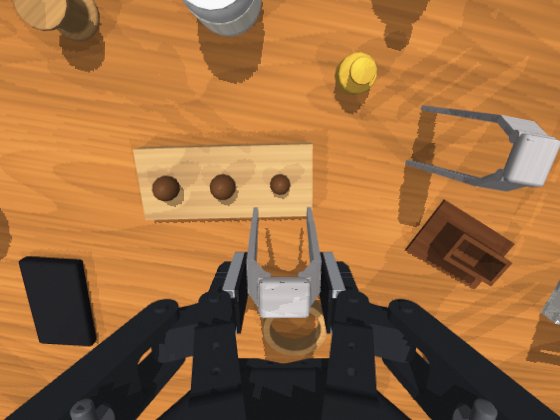

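Run:
```python
from h import *
c=robot.capture('wrist');im=c['frame']
s=robot.sense();R=Ro.from_euler('xyz',s['tool_rot']).as_matrix();t=np.array(s['tcp_pos']);print(t,s['tool_rot'])
# dark nut blob
g=im.astype(int).sum(2);m=np.zeros(g.shape,np.uint8);m[165:205,262:300]=(g[165:205,262:300]<200)
n,l,st,ce=cv2.connectedComponentsWithStats(m);i=1+st[1:,4].argmax();print(st[i],ce[i])
P=ray(c,ce[i],.031);print(P,(R.T@(P-t)*100).round(2))
print('tip',(R.T@(ray(c,(283,211),t[2]-.078)-t)*100).round(2))
cv2.imwrite('pics/w3c.png',cv2.resize(im[160:240,230:340,::-1],None,fx=7,fy=7,interpolation=cv2.INTER_CUBIC))
```

```text
[ 0.53721885 -0.09186626  0.19118856] [ 3.14099498e+00 -1.20626349e-03  1.77383632e-01]
[271 176  19  20 142] [280.5        185.52816901]
[ 0.5393476  -0.08912058  0.031     ] [ 0.24 -0.24 16.02]
tip [0.23 0.03 7.8 ]
```

View pics/w3c.png

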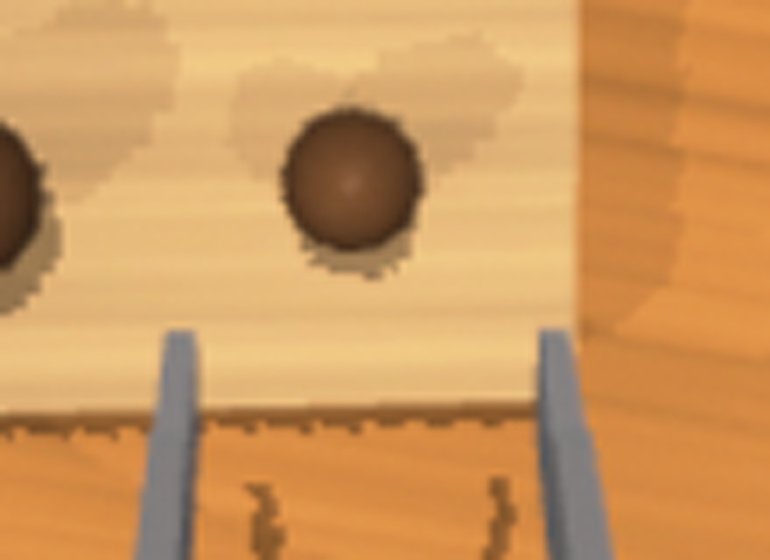

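```bash
python3 -m inch '{"offset":[[0.3,-0.23,0],[0,0,1.5],[0,0,2],[0,0,2],[0,0,1.5],[0,0,1],[0,0,0.6],[0,0,0.4]],"delta_rot":[[0,0,0],[0,0,0],[0,0,0],[0,0,0],[0,0,0],[0,0,0],[0,0,0],[0,0,0]]}'
python3 -m inch '{"offset":[[0,0,0],[0,0,0]],"delta_rot":[[0,0,0],[0,0,0]]}'
python3 - <<'E'
from h import *
c=robot.capture('wrist');print(robot.sense()['tcp_pos'])
cv2.imwrite('pics/w4.png',cv2.resize(c['frame'][150:330,190:380,::-1],None,fx=3.3,fy=3.3,interpolation=cv2.INTER_CUBIC))
E
```

```text
time_s: 11.75
tcp_pos: [0.5399, -0.0879, 0.1005]
tool_rot: [3.141, -0.001, 0.179]
contact_force: [0.5, -0.8, -0.6]
grip_width: 0.434
gripper_force: 6.1
time_s: 12.0
tcp_pos: [0.54, -0.0879, 0.101]
tool_rot: [3.141, -0.001, 0.179]
contact_force: [-0.0, 0.0, -0.2]
grip_width: 0.428
gripper_force: 6.1
[ 0.53998851 -0.08786883  0.10095258]
```

View pics/w4.png

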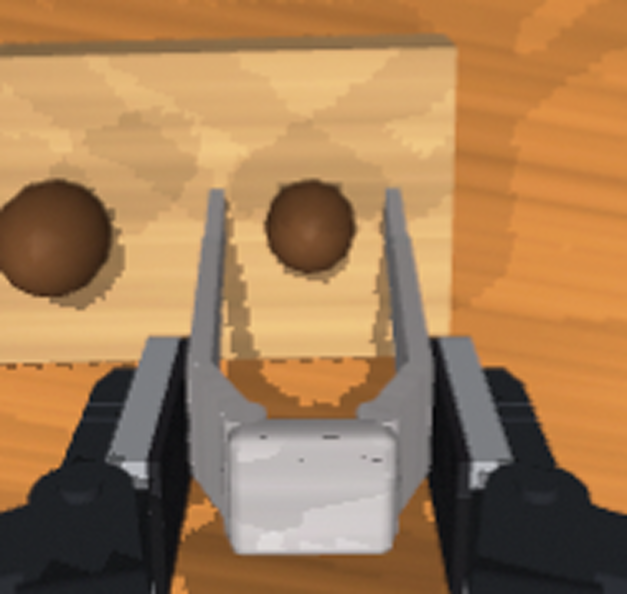

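```bash
for c in 1; do python3 -m inch '{"offset":[[0,0,0],[0,0,0]],"delta_rot":[[0,0,0],[0,0,0]]}' 0.585 20
python3 -m inch '{"offset":[[0,0,0],[0,0,0]],"delta_rot":[[0,0,0],[0,0,0]]}' 0.60
python3 -m inch '{"offset":[[0,0,0],[0,0,0]],"delta_rot":[[0,0,0],[0,0,0]]}' 0.61; done
```

```text
time_s: 12.3
tcp_pos: [0.5397, -0.0877, 0.1007]
tool_rot: [3.142, -0.0, 0.179]
contact_force: [0.0, -0.2, -1.9]
grip_width: 0.414
gripper_force: 7.6
time_s: 12.55
tcp_pos: [0.5397, -0.0877, 0.1005]
tool_rot: [-3.142, -0.0, 0.179]
contact_force: [0.1, 0.0, 0.6]
grip_width: 0.406
gripper_force: 10.8
time_s: 12.8
tcp_pos: [0.5396, -0.0877, 0.1005]
tool_rot: [-3.142, -0.0, 0.179]
contact_force: [0.4, -0.2, -1.0]
grip_width: 0.393
gripper_force: 14.6
```

```bash
python3 -m inch '{"offset":[[0,0,-0.5],[0,0,-1],[0,0,-1.5],[0,0,-2],[0,0,-2],[0,0,-2],[0,0,-1.5],[0,0,-0.5]],"delta_rot":[[0,0,0],[0,0,0],[0,0,0],[0,0,0],[0,0,0],[0,0,0],[0,0,0],[0,0,0]]}'
python3 -m inch '{"offset":[[0,0,0],[0,0,0]],"delta_rot":[[0,0,0],[0,0,0]]}'
python3 - <<'E'
from h import *
c=robot.capture('wrist');s=robot.sense();print(s['tcp_pos'],s['qpos'])
cv2.imwrite('pics/w5.png',cv2.resize(c['frame'][150:330,190:380,::-1],None,fx=3.3,fy=3.3,interpolation=cv2.INTER_CUBIC))
E
```

```text
time_s: 13.8
tcp_pos: [0.5402, -0.0881, 0.212]
tool_rot: [3.141, -0.002, 0.179]
contact_force: [-0.3, 0.8, -0.4]
grip_width: 0.397
gripper_force: 14.5
time_s: 14.05
tcp_pos: [0.5392, -0.0874, 0.2097]
tool_rot: [-3.141, 0.001, 0.179]
contact_force: [-0.7, -0.6, -1.7]
grip_width: 0.391
gripper_force: 14.5
[ 0.53918114 -0.08747808  0.20971743] [-0.66128215  0.5155863   1.17033604  1.57737547 -0.48099453  1.37296944
 -0.83191736]
```

View pics/w5.png

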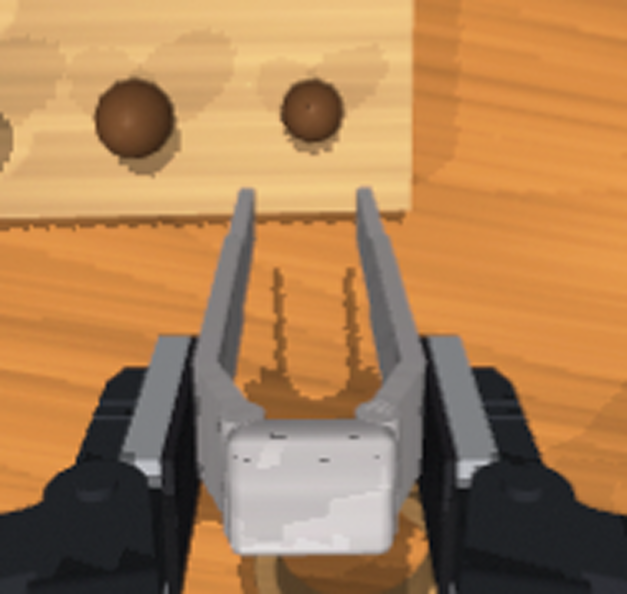

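```bash
python3 -m inch '{"offset":[[0,0,0],[0,0,0]],"delta_rot":[[0,0,0],[0,0,0]]}' 0.57 30
python3 -m inch '{"offset":[[0,0,1],[0,0,2],[0,0,2.2],[0,0,2],[0,0,1.5],[0,0,1.2],[0,0,0.8],[0,0,0.3]],"delta_rot":[[0,0,0],[0,0,0],[0,0,0],[0,0,0],[0,0,0],[0,0,0],[0,0,0],[0,0,0]]}'
python3 -m inch '{"offset":[[0,0,0],[0,0,0]],"delta_rot":[[0,0,0],[0,0,0]]}' 0.60
python3 -m inch '{"offset":[[0,0,0],[0,0,0]],"delta_rot":[[0,0,0],[0,0,0]]}' 0.615
python3 -m inch '{"offset":[[0,0,0],[0,0,0]],"delta_rot":[[0,0,0],[0,0,0]]}' 0.625
python3 -m inch '{"offset":[[0,0,0],[0,0,0]],"delta_rot":[[0,0,0],[0,0,0]]}' 0.635
```

```text
time_s: 14.35
tcp_pos: [0.5395, -0.0877, 0.2102]
tool_rot: [-3.142, 0.001, 0.179]
contact_force: [-0.3, 0.3, -0.2]
grip_width: 0.431
gripper_force: 6.2
time_s: 15.35
tcp_pos: [0.5396, -0.0878, 0.1002]
tool_rot: [3.142, 0.0, 0.179]
contact_force: [-0.2, -1.2, -0.6]
grip_width: 0.429
gripper_force: 6.2
time_s: 15.6
tcp_pos: [0.5401, -0.0879, 0.101]
tool_rot: [3.141, -0.001, 0.179]
contact_force: [0.5, -0.6, -1.4]
grip_width: 0.401
gripper_force: 10.8
time_s: 15.85
tcp_pos: [0.5399, -0.0881, 0.1008]
tool_rot: [3.141, -0.001, 0.179]
contact_force: [0.1, -0.0, -0.3]
grip_width: 0.387
gripper_force: 17.5
time_s: 16.1
tcp_pos: [0.5399, -0.088, 0.1008]
tool_rot: [3.141, -0.001, 0.179]
contact_force: [0.3, -1.4, 1.1]
grip_width: 0.38
gripper_force: 28.7
time_s: 16.35
tcp_pos: [0.5399, -0.088, 0.1007]
tool_rot: [3.141, -0.001, 0.179]
contact_force: [-0.3, -1.6, 1.7]
grip_width: 0.379
gripper_force: 30.0
```

```bash
python3 -m inch '{"offset":[[0,0,-0.5],[0,0,-1],[0,0,-1.5],[0,0,-2],[0,0,-2],[0,0,-2],[0,0,-1.5],[0,0,-0.5]],"delta_rot":[[0,0,0],[0,0,0],[0,0,0],[0,0,0],[0,0,0],[0,0,0],[0,0,0],[0,0,0]]}'
python3 - <<'E'
from h import *
c=robot.capture('wrist');s=robot.sense();print(s['tcp_pos'],s['qpos'].round(2))
im=c['frame'].astype(int);g=im.sum(2)
R=Ro.from_euler('xyz',s['tool_rot']).as_matrix();u=px(c,np.array(s['tcp_pos'])+R@[0,0,.07]);print(u, px(c,[.538,-.089,.03]))
for v in (u,px(c,[.538,-.089,.03])):
    a,b=v.astype(int);print((g[b-15:b+15,a-15:a+15]<220).sum())
for r in robot.recognise(c,'small_nut_center')[:4]: print(round(r['p'],2),np.round(r['position'],3),px(c,r['position']).astype(int))
E
```

```text
time_s: 17.35
tcp_pos: [0.5402, -0.088, 0.2119]
tool_rot: [3.141, -0.002, 0.179]
contact_force: [-0.3, -0.5, -1.3]
grip_width: 0.378
gripper_force: 30.0
[ 0.54014272 -0.0879452   0.21178137] [-0.66  0.51  1.17  1.57 -0.48  1.37 -0.83]
[282.96161916 217.28514885] [283.58445399 185.24808379]
463
0
0.67 [ 0.543 -0.085  0.152] [279 217]
0.37 [ 0.543 -0.089  0.246] [286 293]
```

```bash
python3 -m inch '{"offset":[[0,0,0],[0,0,0],[0,0,0],[0,0,0],[0,0,0],[0,0,0],[0,0,0]],"delta_rot":[[0,4,0],[0,8,0],[0,8,0],[0,8,0],[0,8,0],[0,6,0],[0,0,0]]}'
cat > go.py <<'E'
from h import *
import sys
def go(*pts):
    s=robot.sense();R=Ro.from_euler('xyz',s['tool_rot']).as_matrix();p=np.array(s['tcp_pos'])
    print(p.round(4),s['tool_rot'].round(3),'q',s['qpos'].round(2))
    for q in pts: print(q,(R.T@(np.array(q)-p)*100).round(2));p=np.array(q)
go(*[[float(v) for v in a.split(',')] for a in sys.argv[1:]])
E
python3 go.py .40,0,.18 .40,.29,.16
```

```text
time_s: 18.32
tcp_pos: [0.5361, -0.0865, 0.2073]
tool_rot: [-3.133, -0.728, 0.174]
contact_force: [0.2, 0.4, -1.1]
grip_width: 0.38
gripper_force: 30.2
[ 0.5361 -0.0865  0.2073] [-3.133 -0.728  0.174] q [-0.98 -0.27  1.2   2.25 -0.18  0.33 -0.94]
[0.4, 0.0, 0.18] [-10.7  -10.93  -5.79]
[0.4, 0.29, 0.16] [  2.42 -28.52   5.08]
```

```bash
python3 go.py .49,.06,.2
```

```text
[ 0.5361 -0.0865  0.2073] [-3.133 -0.728  0.174] q [-0.98 -0.27  1.2   2.25 -0.18  0.33 -0.94]
[0.49, 0.06, 0.2] [ -1.98 -15.23  -0.65]
```

```bash
python3 -m inch '{"offset":[[-0.2,-1.2,-0.1],[-0.3,-2.4,-0.1],[-0.4,-2.8,-0.1],[-0.4,-2.8,-0.1],[-0.3,-2.6,-0.1],[-0.2,-2.2,-0.1],[-0.1,-1.2,0],[0,0,0]],"delta_rot":[[0,0,0],[0,0,0],[0,0,0],[0,0,0],[0,0,0],[0,0,0],[0,0,0],[0,0,0]]}'
python3 go.py .414,.24,.15 .414,.292,.1425
```

```text
time_s: 19.32
tcp_pos: [0.4953, 0.0593, 0.2015]
tool_rot: [3.14, -0.73, 0.182]
contact_force: [0.1, -0.6, -0.8]
grip_width: 0.378
gripper_force: 30.2
[0.4953 0.0593 0.2015] [ 3.14  -0.73   0.182] q [-0.36 -0.21  0.2   2.37  0.09  0.24 -1.61]
[0.414, 0.24, 0.15] [ -6.95 -19.24   0.65]
[0.414, 0.292, 0.1425] [ 0.2  -5.12  1.18]
```

```bash
python3 go.py .47,.16,.13
```

```text
[0.4953 0.0593 0.2015] [ 3.14  -0.73   0.182] q [-0.36 -0.21  0.2   2.37  0.09  0.24 -1.61]
[0.47, 0.16, 0.13] [ -5.26 -10.37   4.86]
```

```bash
python3 -m inch '{"offset":[[-0.4,-0.8,0.4],[-0.8,-1.5,0.8],[-1,-2,0.9],[-1,-2,0.9],[-1,-2,0.9],[-0.7,-1.4,0.6],[-0.36,-0.67,0.36],[0,0,0]],"delta_rot":[[0,0,0],[0,0,0],[0,0,0],[0,0,0],[0,0,0],[0,0,0],[0,0,0],[0,0,0]]}'
python3 go.py .442,.29,.11 .4666,.302,.083
```

```text
time_s: 20.32
tcp_pos: [0.4741, 0.1396, 0.1428]
tool_rot: [3.137, -0.723, 0.178]
contact_force: [-0.3, -0.6, -1.5]
grip_width: 0.381
gripper_force: 30.2
[0.4741 0.1396 0.1428] [ 3.137 -0.723  0.178] q [-0.47 -0.08  0.01  2.46  1.26  0.2  -3.05]
[0.442, 0.29, 0.11] [ -2.55 -15.39   2.06]
[0.4666, 0.302, 0.083] [ 0.19 -0.76  3.76]
```

```bash
cat > fk.py <<'E'
import numpy as np, itertools
from scipy.optimize import least_squares
from scipy.spatial.transform import Rotation as Ro
D=[([-1.1477,.31089,.01399,1.51148,-.00438,1.31922,-.02715],[.24652,.49168,.22652],[3.14155,0,2.67693]),
([-.66128,.51559,1.17034,1.57738,-.48099,1.37297,-.83192],[.53918,-.08748,.20972],[-3.141,.001,.179]),
([-.98,-.27,1.2,2.25,-.18,.33,-.94],[.5361,-.0865,.2073],[-3.133,-.728,.174]),
([-.36,-.21,.2,2.37,.09,.24,-1.61],[.4953,.0593,.2015],[3.14,-.73,.182]),
([-.47,-.08,.01,2.46,1.26,.2,-3.05],[.4741,.1396,.1428],[3.137,-.723,.178])]
lo=np.array([-2.7,-.3,-1.27,.12,-1.44,.2,-3.05]);hi=np.array([2.7,1.91,1.3,2.57,4.58,2.03,3.05])
def rz(a):return Ro.from_euler('z',a)
def ry(a):return Ro.from_euler('y',a)
def fk(q,p,s):
    d1,d3,a,a2,d5,e,d7,c1,c7,c5=p
    R=rz(s[0]*q[0]+c1);t=np.array([0,0,d1])
    R=R*ry(q[1]);t=t+R.apply([0,0,d3]);R=R*rz(s[1]*q[2]);t=t+R.apply([a,0,0])
    R=R*ry(q[3]);t=t+R.apply([-a2,0,d5]);R=R*rz(s[2]*q[4]+c5)*ry(q[5]);t=t+R.apply([e,0,d7])
    return t,R*rz(s[3]*q[6]+c7)
def fit(s,p0):
    def f(p):
        o=[]
        for q,x,r in D:
            t,R=fk(q,p,s);o+=list((t-x)*3)+list((R.inv()*Ro.from_euler('xyz',r)).as_rotvec())
        return o
    return least_squares(f,p0)
if __name__=='__main__':
    best=[]
    for s in itertools.product([1,-1],repeat=4):
        for c1 in (0,2.255):
            for c7 in (0,1.57,3.14,-1.57):
                r=fit(s,[.267,.293,.05,.05,.34,.076,.27,c1,c7,0]);best.append((r.cost,s,r.x.round(4)))
    best.sort(key=lambda b:b[0])
    for b in best[:3]:print(b)
    r=fit(best[0][1],best[0][2]);print(np.round(r.fun,3))
E
python3 fk.py
```

```text
(np.float64(0.0013985719319132364), (-1, -1, -1, -1), array([ 2.587e-01,  4.874e-01, -2.900e-03, -7.500e-03,  4.284e-01,
        3.900e-03,  3.829e-01, -2.310e-02,  1.552e+00,  9.000e-04]))
(np.float64(0.0013985719319132683), (-1, -1, -1, -1), array([ 2.587e-01,  4.874e-01, -2.900e-03, -7.500e-03,  4.284e-01,
        3.900e-03,  3.829e-01, -2.310e-02,  1.552e+00,  9.000e-04]))
(np.float64(0.0013985719319133138), (-1, -1, -1, -1), array([ 2.587e-01,  4.874e-01, -2.900e-03, -7.500e-03,  4.284e-01,
        3.900e-03,  3.829e-01, -2.310e-02,  1.552e+00,  9.000e-04]))
[-0.006  0.021  0.001 -0.    -0.001 -0.004 -0.014  0.004 -0.002 -0.001
 -0.    -0.004 -0.017  0.     0.     0.02  -0.001  0.011  0.011  0.016
  0.006  0.016 -0.008  0.008  0.003 -0.004 -0.005  0.016  0.003 -0.01 ]
```

```bash
cat > ik.py <<'E'
from fk import *
S=(-1,)*4;P=[.2587,.4874,-.0029,-.0075,.4284,.0039,.3829,-.0231,1.552,.0009]
def ik(x,R,q0,m=.12,w=.02):
    def f(q):
        t,r=fk(q,P,S);return np.r_[(t-x)*10,(r.inv()*R).as_rotvec()*3,w*(q-q0)]
    r=least_squares(f,np.clip(q0,lo+m,hi-m),bounds=(lo+m,hi-m));t,_=fk(r.x,P,S)
    o=r.fun;return r.x,np.linalg.norm(o[:3])/10+np.linalg.norm(o[3:6])/3
def tool(yaw,tilt): return Ro.from_euler('z',yaw,degrees=True)*Ro.from_euler('x',180,degrees=True)*Ro.from_euler('y',tilt,degrees=True)
def tcp(nut,R,L=.0705): return np.array(nut)-R.apply([0,0,L])
if __name__=='__main__':
    for tilt in (36,40,44):
        for yaw in (-30,-15,0,10,20,31,45,60):
            R=tool(yaw,tilt);out=[]
            for nz,back in ((.0305,0),(.0305,.08)):
                x=tcp([.515,.311,nz],R)-R.apply([0,0,back]);b=(9,)
                for q0 in ([-.57,0,0,2.3,0,.5,-1.2],[-.57,0,.6,2.3,.3,.5,-1.2],[-.57,0,-.6,2.3,-.3,.5,-1.2]):
                    q,e=ik(x,R,np.array(q0))
                    if e<b[0]-.003:b=(e,q)
                out.append((round(b[0],4),b[1].round(2).tolist()))
            print(tilt,yaw,out)
E
python3 ik.py
```

```text
36 -30 [(np.float64(0.0002), [-1.77, 0.75, 1.09, 1.84, -0.05, 0.75, -2.93]), (np.float64(0.0209), [-1.9, 0.68, 1.18, 1.77, -0.03, 0.93, -2.93])]
36 -15 [(np.float64(0.0002), [-1.86, 0.68, 1.18, 2.01, -0.13, 0.52, -2.61]), (np.float64(0.0003), [-2.0, 0.47, 1.16, 1.99, 0.23, 0.71, -2.93])]
36 0 [(np.float64(0.0008), [-1.7, 0.41, 0.94, 2.16, 0.42, 0.32, -2.82]), (np.float64(0.0005), [-2.04, 0.24, 1.15, 2.16, 0.54, 0.55, -2.93])]
36 10 [(np.float64(0.0337), [-1.29, 0.25, 0.51, 2.2, 0.8, 0.32, -2.93]), (np.float64(0.0029), [-1.88, 0.05, 0.98, 2.25, 0.79, 0.5, -2.93])]
36 20 [(np.float64(0.043), [-0.32, 0.19, -0.44, 2.25, 1.09, 0.32, -2.93]), (np.float64(0.0006), [-0.58, -0.03, -0.2, 2.31, 0.69, 0.36, -2.58])]
36 31 [(np.float64(0.0142), [0.4, 0.33, -1.13, 2.3, 1.41, 0.32, -2.93]), (np.float64(0.0027), [0.7, -0.18, -1.15, 2.33, -0.7, 0.32, -0.91])]
36 45 [(np.float64(0.0009), [-0.62, 0.2, 0.28, 2.28, -1.31, 0.32, 0.05]), (np.float64(0.0004), [-0.47, -0.02, 0.16, 2.29, -0.77, 0.41, -0.44])]
36 60 [(np.float64(0.0005), [0.07, 0.27, -0.33, 2.18, -0.98, 0.44, 0.1]), (np.float64(0.0003), [-0.22
[... 1627 characters left out ...]
at64(0.1551), [-1.7, 0.33, 0.89, 2.21, 0.71, 0.32, -2.93]), (np.float64(0.1021), [0.31, -0.18, -1.15, 2.38, 0.77, 0.32, -2.93])]
44 20 [(np.float64(0.1792), [-0.52, 0.15, -0.26, 2.26, 1.07, 0.32, -2.93]), (np.float64(0.0837), [-0.31, -0.08, -0.51, 2.4, 0.99, 0.32, -2.93])]
44 31 [(np.float64(0.1567), [0.42, 0.31, -1.15, 2.3, 1.43, 0.32, -2.93]), (np.float64(0.0869), [0.63, -0.18, -0.98, 2.45, -1.32, 0.32, -0.21])]
44 45 [(np.float64(0.1232), [-0.01, 0.19, -0.29, 2.3, -1.32, 0.32, 0.17]), (np.float64(0.0214), [-1.43, -0.08, 1.18, 2.44, -1.32, 0.32, 0.2])]
44 60 [(np.float64(0.005), [0.56, 0.41, -0.8, 2.28, -1.32, 0.32, 0.58]), (np.float64(0.0004), [-0.13, 0.13, 0.15, 2.3, -1.23, 0.73, 0.48])]
```

```bash
cat > scan.py <<'E'
from ik import *
tilt=40;res=[]
for flip in (0,1):
    for lean in range(-45,91,15):
        R=tool(lean,tilt)
        if flip: R=R*rz(np.pi)
        best=None
        for q0 in itertools.product([-.57,-1.2,0],[.2],[0,.6,-.6],[2.2],[-1,0,1.5,3],[.6],[-1.5,0,1.5]):
            r=[ik(tcp([.515,.311,.0305],R)-R.apply([0,0,b]),R,np.array(q0),.1,.005) for b in (0,)]
            if max(e for _,e in r)<.002:
                q=r[0][0];m=np.minimum(q-lo,hi-q).min()
                if best is None or m>best[0]: best=(m,q)
        if best: print(flip,lean,round(best[0],2),best[1].round(2))
E
time timeout 500 python3 scan.py
```

```text
0 -45 0.7 [-0.79  0.65 -0.38  1.64  0.92  1.32  2.35]
0 -30 0.67 [-0.64  0.58 -0.59  1.86  1.11  1.22  2.38]
0 -15 0.52 [-0.8   0.41 -0.31  2.05  1.15  0.9   2.53]
0 0 0.35 [-0.99  0.29  0.01  2.22  1.28  0.58  2.64]
0 15 0.23 [-0.22  0.26 -0.68  2.34  1.67  0.51  2.64]
0 30 0.11 [-1.53  0.33  1.1   2.39  4.28  0.31  0.3 ]
0 60 0.22 [ 0.23  0.3  -0.46  2.24 -1.21  0.42  0.38]
0 75 0.44 [ 0.24  0.4  -0.4   2.08 -0.92  0.64  0.38]
0 90 0.68 [ 0.17  0.51 -0.29  1.88 -0.76  0.88  0.45]
1 -45 0.91 [-1.25  0.64  0.28  1.64  0.58  1.11 -0.55]
1 -30 0.72 [-1.25  0.52  0.23  1.85  0.76  0.93 -0.52]
1 -15 0.52 [-1.21  0.4   0.19  2.05  0.98  0.74 -0.49]
1 0 0.35 [-1.05  0.29  0.08  2.22  1.27  0.56 -0.49]
1 15 0.23 [-0.07  0.3  -0.86  2.34  1.67  0.57 -0.49]
1 30 0.16 [ 0.36  0.33 -1.1   2.39  1.95  0.36 -0.35]
1 60 0.22 [ 0.21  0.3  -0.44  2.24 -1.21  0.42 -2.76]
1 75 0.38 [-0.04  0.38 -0.06  2.08 -1.06  0.75 -2.66]
1 90 0.49 [-0.14  0.49  0.11  1.89 -0.94  1.   -2.56]
real	0m59.774s
user	1m0.199s
sys	0m0.034s
```

```bash
python3 -m inch '{"offset":[[0,1,-1],[0,1,-2],[0,1,-2],[0,0.5,-2],[0,0,-1],[0,0,-1],[0,0,0],[0,0,0]],"delta_rot":[[0,-4,0],[0,-8,0],[0,-8,0],[0,-8,0],[0,-8,0],[0,-6,0],[0,0,0],[0,0,0]]}'
python3 go.py .47,.15,.22
```

```text
time_s: 21.32
tcp_pos: [0.4548, 0.0956, 0.201]
tool_rot: [3.088, -0.189, 0.136]
contact_force: [-0.6, -0.4, -0.3]
grip_width: 0.385
gripper_force: 30.2
[0.4548 0.0956 0.201 ] [ 3.088 -0.189  0.136] q [-0.63  0.01  0.32  1.95  0.1   1.   -1.79]
[0.47, 0.15, 0.22] [ 2.56 -5.1  -1.72]
```

```bash
cat > rot.py <<'E'
from go import *
E
cat > rot.py <<'E'
from h import *
import sys
lean,tilt,flip=map(float,sys.argv[1:4])
s=robot.sense();R=Ro.from_euler('xyz',s['tool_rot'])
T=Ro.from_euler('z',lean,degrees=True)*Ro.from_euler('x',180,degrees=True)*Ro.from_euler('y',tilt,degrees=True)*Ro.from_euler('z',180*flip,degrees=True)
print('rotvec deg in tool',np.degrees((R.inv()*T).as_rotvec()).round(1))
E
python3 rot.py 10 0 0
```

```text
rotvec deg in tool [  3.3 -10.8  -2.5]
```

```bash
python3 -m inch '{"offset":[[0,0,-1],[0,0,-1],[0,0,0],[0,0,0],[0,0,0],[0,0,0],[0,0,0],[0,0,0]],"delta_rot":[[1.6,-5.4,-1.2],[1.6,-5.4,-1.2],[0,0,-10.3],[0,0,-10.3],[0,0,-10.3],[0,0,-10.3],[0,0,-10.3],[0,0,-10.3]]}'
python3 -m inch '{"offset":[[0,0,0],[0,0,0],[0,0,0],[0,0,0],[0,0,0],[0,0,0],[0,0,0],[0,0,0]],"delta_rot":[[0,0,-10.3],[0,0,-10.3],[0,0,-10.3],[0,0,-10.3],[0,0,-10.3],[0,0,-10.3],[0,0,-10.3],[0,0,-10.3]]}'
python3 rot.py -15 0 1
python3 go.py .40,.29,.2
python3 - <<'E'
from ik import *
from rig import robot
q=np.array(robot.sense()['qpos'])
for lean in (-30,-20,-10):
    R=tool(lean,40)*rz(np.pi);xf=tcp([.515,.311,.0305],R)
    for b in (.0,.06,.1): 
        x=xf-R.apply([0,0,b]);a,e=ik(x,R,q,.1,.02);print(lean,b,x.round(4),round(e,4),a.round(2))
E
```

```text
time_s: 22.32
tcp_pos: [0.4512, 0.0961, 0.2207]
tool_rot: [3.141, 0.001, 1.258]
contact_force: [-0.9, 0.3, -0.8]
grip_width: 0.384
gripper_force: 30.2
time_s: 23.32
tcp_pos: [0.4512, 0.0961, 0.2207]
tool_rot: [-3.14, 0.0, 2.696]
contact_force: [-0.1, 0.8, -0.8]
grip_width: 0.381
gripper_force: 30.2
rotvec deg in tool [ -0.1   0.  -10.5]
[0.4512 0.0961 0.2207] [-3.14   0.     2.696] q [-0.4   0.13  0.17  1.75 -0.02  1.26  0.9 ]
[0.4, 0.29, 0.2] [12.97 15.29  2.05]
-30 0.0 [0.4758 0.3337 0.0845] 0.0002 [-1.33  0.53  0.33  1.85  0.71  0.9  -0.47]
-30 0.06 [0.4424 0.3529 0.1305] 0.0002 [-1.29  0.45  0.18  1.82  0.73  1.06 -0.49]
-30 0.1 [0.4201 0.3658 0.1611] 0.0002 [-1.28  0.41  0.12  1.78  0.72  1.16 -0.49]
-20 0.0 [0.4724 0.3265 0.0845] 0.0003 [-1.25  0.44  0.23  1.99  0.89  0.79 -0.49]
-20 0.06 [0.4362 0.3397 0.1305] 0.0002 [-1.2   0.35  0.07  1.96  0.87  0.96 -0.48]
-20 0.1 [0.412  0.3485 0.1611] 0.0002 [-1.19  0.3  -0.01  1.94  0.84  1.05 -0.47]
-10 0.0 [0.4704 0.3189 0.0845] 0.0003 [-1.13  0.36  0.11  2.11  1.08  0.69 -0.5 ]
-10 0.06 [0.4324 0.3256 0.1305] 0.0003 [-1.09  0.25 -0.04  2.1   0.99  0.84 -0.44]
-10 0.1 [0.4071 0.33   0.1611] 0.0002 [-1.07  0.19 -0.13  2.09  0.93  0.93 -0.4 ]
```

```bash
python3 -m inch '{"offset":[[1,1.2,0],[2,2.4,0],[3,3.5,0],[3.2,3.7,0],[3,3.5,0],[2.5,3,0],[1.98,2.33,0],[0,0,0]],"delta_rot":[[0,0,0],[0,0,0],[0,0,0],[0,0,0],[0,0,0],[0,0,0],[0,0,0],[0,0,-5.5]]}'
python3 -m inch '{"offset":[[0,0,0],[0,0,0],[0,0,0],[0,0,0],[0,0,0],[0,0,0],[0,0,0],[0,0,0]],"delta_rot":[[0,-3,0],[0,-6,0],[0,-6,0],[0,-7,0],[0,-7,0],[0,-7,0],[0,-4,0],[0,0,0]]}'
python3 rot.py -20 40 1
python3 go.py .412,.3485,.1611 .4724,.3265,.0845
```

```text
time_s: 24.32
tcp_pos: [0.3843, 0.3502, 0.2207]
tool_rot: [3.141, -0.001, 2.794]
contact_force: [-0.2, -1.0, -0.8]
grip_width: 0.381
gripper_force: 30.2
time_s: 25.32
tcp_pos: [0.3852, 0.3471, 0.2197]
tool_rot: [-3.14, 0.697, 2.792]
contact_force: [-0.7, 0.3, 0.1]
grip_width: 0.378
gripper_force: 30.2
rotvec deg in tool [-0.1 -0.1 -0. ]
[0.3852 0.3471 0.2197] [-3.14   0.697  2.792] q [-1.16  0.21 -0.1   1.89  0.78  1.21 -0.39]
[0.412, 0.3485, 0.1611] [1.87 1.06 6.08]
[0.4724, 0.3265, 0.0845] [-0.01  0.02 10.  ]
```

```bash
python3 -m inch '{"offset":[[0.5,0.3,1],[0.7,0.4,2],[0.67,0.36,2.1],[0,0,1.5],[0,0,2],[0,0,2],[0,0,1.5],[0,0,0.5]],"delta_rot":[[0,0,0],[0,0,0],[0,0,0],[0,0,0],[0,0,0],[0,0,0],[0,0,0],[0,0,0]]}'
python3 go.py .4724,.3265,.0845
python3 - <<'E'
from h import *
c=robot.capture('wrist');s=robot.sense()
R=Ro.from_euler('xyz',s['tool_rot']).as_matrix();t=np.array(s['tcp_pos'])
for n,X in [('nut',t+R@[0,0,.0705]),('dish',[.521,.312,.016])]: print(n,X,px(c,X))
for k in ('dish','small_nut_center'):
    for r in robot.recognise(c,k)[:2]: print(k,round(r['p'],2),np.round(r['position'],3),px(c,r['position']).astype(int))
d=robot.capture('scene')
print(px(d,t+R@[0,0,.0705]),px(d,[.521,.312,.016]))
f=lambda im,x,y,w,h,s:cv2.resize(im[y:y+h,x:x+w,::-1],None,fx=s,fy=s,interpolation=cv2.INTER_CUBIC)
a=f(c['frame'],130,120,300,300,1.3);b=f(d['frame'],310,230,130,130,3)
cv2.imwrite('pics/m6.png',np.hstack([a,b]))
E
```

```text
time_s: 26.32
tcp_pos: [0.4554, 0.3315, 0.1125]
tool_rot: [-3.14, 0.7, 2.785]
contact_force: [0.6, 0.7, 0.0]
grip_width: 0.385
gripper_force: 30.2
[0.4554 0.3315 0.1125] [-3.14   0.7    2.785] q [-1.08  0.38 -0.03  1.96  0.92  0.95 -0.51]
[0.4724, 0.3265, 0.0845] [0.45 0.13 3.28]
nut [0.49776906 0.31573176 0.05848189] [283.97871917 216.79602481]
dish [0.521, 0.312, 0.016] [288.96320643 189.02763103]
dish 0.97 [0.503 0.323 0.01 ] [294 169]
small_nut_center 0.68 [0.49  0.318 0.065] [282 219]
[398.19492862 323.04455022] [384.77095743 337.99981437]
```

View pics/m6.png

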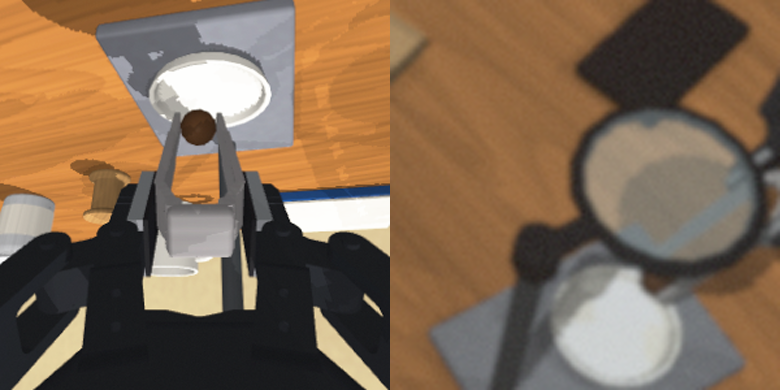

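```bash
python3 -m inch '{"offset":[[0.2,0.1,0.8],[0.25,0.1,1],[0,0,0.8],[0,0,0.4],[0,0,0.2],[0,0,0]],"delta_rot":[[0,0,0],[0,0,0],[0,0,0],[0,0,0],[0,0,0],[0,0,0]]}'
python3 -m inch '{"offset":[[0,0,0.1],[0,0,0]],"delta_rot":[[0,0,0],[0,0,0]]}'
python3 go.py .4724,.3265,.082
```

```text
time_s: 27.28
tcp_pos: [0.4714, 0.3285, 0.0856]
tool_rot: [-3.141, 0.7, 2.787]
contact_force: [-0.4, -0.4, -1.3]
grip_width: 0.379
gripper_force: 30.2
time_s: 27.52
tcp_pos: [0.4719, 0.3285, 0.085]
tool_rot: [3.141, 0.699, 2.787]
contact_force: [-0.5, -0.3, -0.3]
grip_width: 0.383
gripper_force: 30.2
[0.4719 0.3285 0.085 ] [3.141 0.699 2.787] q [-1.06  0.44 -0.    1.97  0.97  0.88 -0.55]
[0.4724, 0.3265, 0.082] [ 0.11 -0.17  0.3 ]
```

```bash
python3 -m inch '{"offset":[[0.07,0,0.08],[0.06,0,0.07],[0,0,0]],"delta_rot":[[0,0,0],[0,0,0],[0,0,0]]}'
python3 -m inch '{"offset":[[0.06,0,0.07],[0,0,0]],"delta_rot":[[0,0,0],[0,0,0]]}'
python3 -m inch '{"offset":[[0,0,0],[0,0,0]],"delta_rot":[[0,0,0],[0,0,0]]}'
python3 -m inch '{"offset":[[0,0,0],[0,0,0],[0,0,0]],"delta_rot":[[0,0,0],[0,0,0],[0,0,0]]}' 0.60
python3 -m inch '{"offset":[[0,0,0],[0,0,0],[0,0,0],[0,0,0]],"delta_rot":[[0,0,0],[0,0,0],[0,0,0],[0,0,0]]}' 0.57
```

```text
time_s: 27.9
tcp_pos: [0.4718, 0.3283, 0.0828]
tool_rot: [-3.141, 0.699, 2.787]
contact_force: [0.0, -0.6, -1.3]
grip_width: 0.379
gripper_force: 30.2
time_s: 28.15
tcp_pos: [0.472, 0.3285, 0.0822]
tool_rot: [3.141, 0.7, 2.787]
contact_force: [-0.2, 0.3, 0.2]
grip_width: 0.382
gripper_force: 30.2
time_s: 28.4
tcp_pos: [0.472, 0.3287, 0.0821]
tool_rot: [3.141, 0.7, 2.787]
contact_force: [0.6, 1.3, 1.1]
grip_width: 0.378
gripper_force: 30.1
time_s: 28.78
tcp_pos: [0.4718, 0.3282, 0.0818]
tool_rot: [-3.141, 0.699, 2.787]
contact_force: [-0.6, -0.9, -0.6]
grip_width: 0.403
gripper_force: 11.6
time_s: 29.28
tcp_pos: [0.4719, 0.3283, 0.082]
tool_rot: [-3.141, 0.699, 2.787]
contact_force: [0.5, -0.0, -0.6]
grip_width: 0.429
gripper_force: 6.2
```

```bash
python3 -m inch '{"offset":[[0,0,-0.5],[0,0,-1],[0,0,-1.5],[0,0,-2],[0,0,-2],[0,0,-2],[0,0,-2],[0,0,-1]],"delta_rot":[[0,0,0],[0,0,0],[0,0,0],[0,0,0],[0,0,0],[0,0,0],[0,0,0],[0,0,0]]}'
python3 - <<'E'
from h import *
c=robot.capture('wrist')
for r in robot.recognise(c,'small_nut_center')[:3]: print(round(r['p'],2),np.round(r['position'],3),px(c,r['position']).astype(int))
im=c['frame'].astype(int);g=im.sum(2);m=(g<230).astype(np.uint8);m[220:]=0
n,l,st,ce=cv2.connectedComponentsWithStats(m)
for i in range(1,n):
    if st[i,4]>40: P=ray(c,ce[i],.028);print(st[i],ce[i].round(1),P.round(3),'d',np.hypot(*(P[:2]-[.521,.312])).round(3))
E
python3 go.py .37,.36,.22
```

```text
time_s: 30.28
tcp_pos: [0.3984, 0.3567, 0.1753]
tool_rot: [3.139, 0.699, 2.787]
contact_force: [0.5, 0.3, -1.3]
grip_width: 0.431
gripper_force: 6.2
0.6 [0.489 0.32  0.035] [280 171]
0.22 [0.326 0.19  0.015] [62 71]
[    0     0   139   139 10042] [57.3 72.9] [0.321 0.198 0.028] d 0.23
[464  33  31  12  62] [478.3  37.8] [0.405 0.5   0.028] d 0.221
[428  45  26  10  44] [441.3  49.4] [0.405 0.476 0.028] d 0.201
[467  60  70  28 715] [501.3  73.6] [0.442 0.522 0.028] d 0.225
[414  66  17  20 191] [423.4  77. ] [0.425 0.464 0.028] d 0.18
[415  85  16  25 259] [422.6  97.5] [0.446 0.464 0.028] d 0.17
[480  84  74  27 728] [516.3  97.3] [0.472 0.54  0.028] d 0.233
[494 113  66  27 821] [528.1 126.5] [0.514 0.56  0.028] d 0.248
[416 144  14  48 537] [423.5 166.4] [0.544 0.467 0.028] d 0.157
[508 146  52  29 945] [535.8 160.6] [0.575 0.583 0.028] d 0.277
[268 163  20  16 182] [276.8 168.7] [0.491 0.315 0.028] d 0.03
[473 190   7  22  74] [476.2 200.8] [0.643 0.535 0.028] d 0.254
[419 205  10   8  58] [424.1 208.4] [0.639 0.471 0.028] d 0.198
[292 210  10  10  91] [296.2 214.8] [0.595 0.303 0.028] d 0.074
[522 211  38   9 235] [543.4 216. ] [0.724 0.635 0.028] d 0.382
[ 92 215  16   5  60] [ 99.7 217.4] [0.504 0.039 0.028] d 0.273
[0.3987 0.3567 0.1749] [3.138 0.699 2.787] q [-1.15  0.29 -0.09  1.91  0.82  1.12 -0.46]
[0.37, 0.36, 0.22] [-0.75 -0.67 -5.26]
```

Run:
```python
from h import *
f=lambda im,x,y,w,h,s:cv2.resize(im[y:y+h,x:x+w,::-1],None,fx=s,fy=s,interpolation=cv2.INTER_CUBIC)
c=robot.capture('wrist');a=f(c['frame'],210,110,160,120,5)
t=robot.capture('top');b=f(t['frame'],125,190,65,60,3)
d=robot.capture('scene');e=f(d['frame'],350,300,70,60,3)
o=np.zeros((600,800,3),np.uint8);o[:,:]=a;cv2.imwrite('pics/m7.png',o)
for n,c in (('top',t),('scene',d)):
    g=c['frame'].astype(int)
    u=px(c,[.505,.312,.028]).astype(int)
    s=g[u[1]-14:u[1]+15,u[0]-14:u[0]+15]
    m=((s[:,:,0]-s[:,:,2]>15)&(s.sum(2)<250)).astype(np.uint8)
    k,l,st,ce=cv2.connectedComponentsWithStats(m)
    for i in range(1,k):
        if st[i,4]>8: print(n,st[i],ray(c,ce[i]+u-14,.028).round(3))
```

```text
top [ 9 14  9 10 61] [0.496 0.314 0.028]
scene [14  8  9 11 72] [0.496 0.314 0.028]
```

View pics/m7.png

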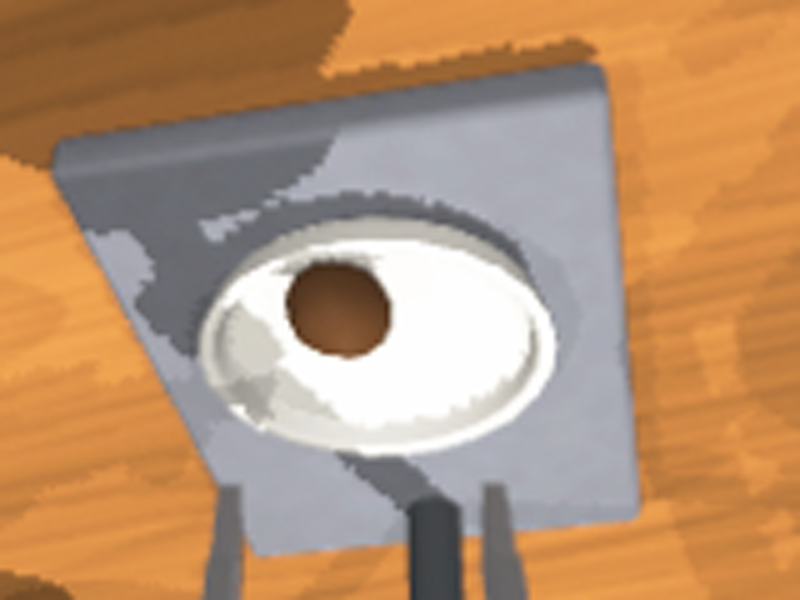

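```bash
python3 -m inch '{"offset":[[-0.2,-0.2,-1.3],[-0.2,-0.2,-1.5],[-0.2,-0.2,-1.5],[-0.15,-0.07,-1],[0,0,0],[0,0,0],[0,0,0],[0,0,0]],"delta_rot":[[0,0,0],[0,4,0],[0,6,0],[0,6,0],[0,7,0],[0,7,0],[0,6,0],[0,4,0]]}'
python3 rot.py -19.2 0 1
python3 go.py .49,-.325,.24
```

```text
time_s: 31.52
tcp_pos: [0.3737, 0.357, 0.2211]
tool_rot: [-3.141, -0.0, 2.785]
contact_force: [-0.2, -0.6, -0.8]
grip_width: 0.429
gripper_force: 6.2
rotvec deg in tool [-0.  -0.  -1.2]
[0.3737 0.357  0.2211] [-3.141 -0.     2.785] q [-0.75  0.25 -0.05  1.61  0.01  1.29  0.41]
[0.49, -0.325, 0.24] [-34.7  -59.85  -1.89]
```

```bash
python3 -m inch '{"offset":[[-1.2,-2,-0.3],[-2,-3.5,-0.4],[-2.3,-4,-0.4],[-2.3,-4,-0.4],[-2.3,-4,-0.4],[-2.3,-4,0],[-2.3,-4,0],[-2.3,-4,0]],"delta_rot":[[0,0,-1.2],[0,0,0],[0,0,0],[0,0,0],[0,0,0],[0,0,0],[0,0,0],[0,0,0]]}'
python3 -m inch '{"offset":[[-2.3,-4,0],[-2.3,-4,0],[-2.3,-4,0],[-2.3,-4,0],[-2.3,-4,0],[-2,-3.5,0],[-1.5,-2.6,0],[0,0,0]],"delta_rot":[[0,0,0],[0,0,0],[0,0,0],[0,0,0],[0,0,0],[0,0,0],[0,0,0],[0,0,0]]}'
python3 rot.py -19.2 0 1
python3 go.py .49,-.325,.24
```

```text
time_s: 32.52
tcp_pos: [0.436, 0.0219, 0.2402]
tool_rot: [-3.141, 0.001, 2.808]
contact_force: [0.3, 0.8, -1.0]
grip_width: 0.427
gripper_force: 6.2
time_s: 33.52
tcp_pos: [0.4911, -0.2754, 0.24]
tool_rot: [-3.139, 0.0, 2.803]
contact_force: [-0.9, -0.2, -1.3]
grip_width: 0.434
gripper_force: 6.2
rotvec deg in tool [-0.1  0.  -0.2]
[ 0.4911 -0.2754  0.24  ] [-3.139  0.     2.803] q [ 0.13  0.35  0.47  1.47 -0.16  1.37  1.85]
[0.49, -0.325, 0.24] [-1.54 -4.72  0.01]
```

```bash
python3 -m inch '{"offset":[[-0.5,-1.5,0],[-0.7,-2,0],[-0.34,-1.22,0],[0,0,0],[0,0,0]],"delta_rot":[[0,0,0],[0,0,0],[0,0,0],[0,0,0],[0,0,0]]}'
python3 - <<'E'
from h import *
c=robot.capture('wrist');print([ (round(r['p'],2),np.round(r['position'],3)) for r in robot.recognise(c,'holder_in')[:2]])
E
python3 go.py .4905,-.325,.11
```

```text
time_s: 34.15
tcp_pos: [0.4918, -0.3208, 0.2401]
tool_rot: [3.141, 0.001, 2.809]
contact_force: [0.3, -0.4, -0.1]
grip_width: 0.43
gripper_force: 6.2
[(0.85, array([ 0.488, -0.329,  0.002]))]
[ 0.4919 -0.3207  0.2401] [3.141e+00 1.000e-03 2.809e+00] q [ 0.22  0.4   0.48  1.39 -0.19  1.39  1.94]
[0.4905, -0.325, 0.11] [ 1.000e-02 -4.600e-01  1.301e+01]
```

```bash
python3 -m inch '{"offset":[[0,-0.46,1],[0,0,2],[0,0,2.5],[0,0,2.5],[0,0,2],[0,0,1],[0,0,0.5],[0,0,0]],"delta_rot":[[0,0,0],[0,0,0],[0,0,0],[0,0,0],[0,0,0],[0,0,0],[0,0,0],[0,0,0]]}'
python3 go.py .4905,-.325,.0835
```

```text
time_s: 35.25
tcp_pos: [0.4902, -0.3265, 0.1253]
tool_rot: [-3.141, 0.002, 2.808]
contact_force: [0.0, 1.0, 0.3]
grip_width: 0.434
gripper_force: 6.2
[ 0.4902 -0.3265  0.1253] [-3.141e+00  2.000e-03  2.808e+00] q [ 0.24  0.49  0.46  1.57 -0.23  1.14  1.98]
[0.4905, -0.325, 0.0835] [0.03 0.15 4.18]
```

```bash
python3 -m inch '{"offset":[[0,0.15,0.4],[0,0,0.5],[0,0,0.5],[0,0,0.4]],"delta_rot":[[0,0,0],[0,0,0],[0,0,0],[0,0,0]]}'
python3 go.py .4905,-.325,.0835
```

```text
time_s: 35.75
tcp_pos: [0.4905, -0.3249, 0.1067]
tool_rot: [-3.141, 0.001, 2.808]
contact_force: [0.6, 0.1, -0.8]
grip_width: 0.425
gripper_force: 6.2
[ 0.4905 -0.3249  0.1067] [-3.141e+00  1.000e-03  2.808e+00] q [ 0.24  0.5   0.46  1.59 -0.24  1.1   1.99]
[0.4905, -0.325, 0.0835] [-0.   -0.01  2.32]
```

```bash
python3 -m inch '{"offset":[[0,0,0.6],[0,0,0.8],[0,0,0.5],[0,0,0.3],[0,0,0.1],[0,0,0]],"delta_rot":[[0,0,0],[0,0,0],[0,0,0],[0,0,0],[0,0,0],[0,0,0]]}'
python3 go.py .4905,-.325,.0825
```

```text
time_s: 36.5
tcp_pos: [0.4908, -0.3251, 0.0842]
tool_rot: [-3.141, 0.002, 2.808]
contact_force: [-0.5, -0.5, -1.0]
grip_width: 0.429
gripper_force: 6.2
[ 0.4908 -0.3251  0.0842] [-3.141e+00  2.000e-03  2.808e+00] q [ 0.24  0.53  0.45  1.61 -0.25  1.06  2.  ]
[0.4905, -0.325, 0.0825] [ 0.03 -0.    0.17]
```

```bash
python3 -m inch '{"offset":[[0,0,0.15],[0,0,0],[0,0,0]],"delta_rot":[[0,0,0],[0,0,0],[0,0,0]]}'
python3 -m inch '{"offset":[[0,0,0],[0,0,0],[0,0,0],[0,0,0]],"delta_rot":[[0,0,0],[0,0,0],[0,0,0],[0,0,0]]}' 0.53 20
python3 -m inch '{"offset":[[0,0,0],[0,0,0],[0,0,0],[0,0,0],[0,0,0],[0,0,0]],"delta_rot":[[0,0,0],[0,0,0],[0,0,0],[0,0,0],[0,0,0],[0,0,0]]}' 0.25 20
python3 -m inch '{"offset":[[0,0,-0.5],[0,0,-1],[0,0,-1.5],[0,0,-2],[0,0,-3],[0,0,-3],[0,0,-3],[0,0,-1]],"delta_rot":[[0,0,0],[0,0,0],[0,0,0],[0,0,0],[0,0,0],[0,0,0],[0,0,0],[0,0,0]]}'
python3 - <<'E'
from h import *
t=robot.capture('scene')
print([ (round(r['p'],2),np.round(r['position'],3)) for r in robot.recognise(t,'tongs_grip')[:4]])
w=robot.capture('wrist')
print([ (round(r['p'],2),np.round(r['position'],3)) for r in robot.recognise(w,'tongs_grip')[:4]])
c=t;g=c['frame'].astype(int);u=px(c,[.505,.312,.028]).astype(int)
s=g[u[1]-18:u[1]+19,u[0]-18:u[0]+19]
m=((s[:,:,0]-s[:,:,2]>15)&(s.sum(2)<250)).astype(np.uint8)
k,l,st,ce=cv2.connectedComponentsWithStats(m)
for i in range(1,k):
    if st[i,4]>8: print('nut',st[i],ray(c,ce[i]+u-18,.028).round(3))
E
```

```text
time_s: 36.88
tcp_pos: [0.4908, -0.3251, 0.0828]
tool_rot: [-3.141, 0.002, 2.808]
contact_force: [0.3, 0.3, -0.4]
grip_width: 0.429
gripper_force: 6.1
time_s: 37.38
tcp_pos: [0.4907, -0.325, 0.0826]
tool_rot: [-3.141, 0.001, 2.808]
contact_force: [-0.2, 0.8, -0.5]
grip_width: 0.471
gripper_force: 0.0
time_s: 38.12
tcp_pos: [0.4906, -0.325, 0.0826]
tool_rot: [-3.141, 0.001, 2.808]
contact_force: [0.3, 0.8, 0.3]
grip_width: 0.749
gripper_force: 0.0
time_s: 39.12
tcp_pos: [0.4914, -0.326, 0.2359]
tool_rot: [-3.14, 0.007, 2.807]
contact_force: [-0.3, 0.2, 0.3]
grip_width: 0.749
gripper_force: 0.0
[(0.75, array([ 0.493, -0.307,  0.084])), (0.75, array([ 0.348, -0.331,  0.099])), (0.73, array([ 0.628, -0.226,  0.104])), (0.59, array([0.532, 0.318, 0.207]))]
[(0.91, array([ 0.592, -0.234,  0.122])), (0.73, array([ 0.491, -0.328,  0.12 ])), (0.7, array([ 0.351, -0.336,  0.148]))]
nut [18 12  9 11 73] [0.496 0.314 0.028]
```

```bash
python3 -c "
from rig import robot
print(robot.finish_job())"
```

```text
the job is handed in; nothing more can be done
None
```

I handed the job in at about 39 s of the 67 s allowed; no verdict came back. The last images show the small nutmeg at rest in the dish, about 25 mm from its centre (the limit is 33 mm), and the tongs standing upright in their holder with the gripper clear above.

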